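# Set a vial lane to its gauge blade

### The arm

A 7-joint arm with a two-finger parallel gripper is mounted at the origin on the work surface. World frame = base frame: x ahead of the robot, y to its left, z up, the work surface at z = 0. Lengths are in m, angles in rad, forces in N, time in s.
With the tool pointing down it reaches from about 0.35 to 0.9 m from the base axis. Payload 8.1 kg.
Tool frame: the origin (TCP) lies at the very end of the fingers, on their centre line; the grasp point (between the pads) lies 19 mm behind it; y points along the fingers, x is the direction in which the jaws open and shut, and the axes are right-handed (so a half turn about y gives the same grasp; the last joint's range is limited). The gripper opens to 92 mm and grips with 3 to 60 N. Pads are 19 mm wide; open, the fingers measure 130 mm over their backs; the gripper's body (75 mm by 190 mm) begins 47 mm behind the grasp point.
Start: joints at [-1.314, 0.434, 0.025, 1.573, -0.012, 1.134, -0.075], TCP at [0.22, 0.585, 0.199] pointing down, gripper open.
Joint ranges: [-2.62, 2.62], [-0.44, 2.09], [-1.27, 1.32], [0.08, 2.57], [-1.32, 4.46], [0.12, 2], [-2.74, 2.74]. Speed limits (rad/s): [2.22, 2.22, 3.01, 3.01, 3.14, 3.14, 3.14].

### API

Orientations are given as a rotation vector (axis times angle).
In Python, from cell import arm, imaging gives the robot as it stands. The module is installed in compiled form; this text tells all that it offers.
- The arm moves only by the tool send_rows, never from a script. Its argument "steps" is a list of rows, each a list of 5 numbers: the opening, from 0 (shut) to 1 (fully open), then the shift along the tool's x, y, z in cm, then the turn about the tool's y in rad. In form: [[jaw, x, y, z, roll], ...]. A call has 1 to 20 rows; each row is the pose to reach, as a shift and turn from the pose commanded when the call began, along the tool's axes at that moment; what a row does not reach only later rows make up. A row lasts 1/8 s, in which the tool goes at most 62.5 mm and 10.7 degrees, less where a joint would pass 70% of its speed; a pose out of reach is approached as far as the arm can. A call with a gripper value outside its range is refused whole. The fingers move at their own pace and stop on an object; "squeeze" is the grip in N (left out, the last holds). Time passes only in rows, so rows that repeat a pose let the fingers close. It gives the time, the measured TCP pose, the force and the opening at its end, in the units of the state.
- arm.observe(): the state, without advancing time (a new reading comes with each control period).
- imaging.get_image(name): name is "scene" or "top" or "wrist"; returns the picture (384x512x3 uint8, blue, green, red); there is no depth.
- imaging.camera_params(name): a dict with "camera_matrix" (3x3 intrinsics, pixels), "position" and "orientation" of the camera in the world; the wrist camera has in their place "mount" (4x4, takes a point from camera to tool coordinates, whose origin is the TCP and whose axes are the tool frame's). Camera axes: x right, y down, z forward; pixel columns grow to the right and rows downward; lengths in m; the calibration is good to about 2 mm. The wrist camera is an equidistant fisheye: a pixel r from the principal point sees the ray r / f radians off the axis. A picture is of the moment at which its call begins: read the wrist's pose just before it. camera_params takes no time and is no camera call.
- arm.sign_off(): hands the job in, once; it reports no verdict.
The state is a dict: "clock": time; "joints": joint angles; "dq": joint speeds; "joint_efforts": joint torques, N m; "position": TCP position; "ee_rot": TCP orientation; "force": force on the tool from outside, world axes, zero at the start; "ft_torque": the same for the moment, N m; "width": opening from 0.0 (shut) to 1.0 (fully open).
Only numpy, scipy, OpenCV 4.12 (cv2) and the standard library are available. Lean on these libraries where they do the work, as an engineer would, in place of code of your own. Each camera call takes 0.05 s, during which the arm holds its last target.

### The job

One of the two vial feeder lanes has the steel gauge blade with the green tab standing in its gap. Turn that lane's black adjusting screw clockwise until its sprung brass shoe closes on the blade so that the blade just drags: the shoe resting on the blade with its springs squeezed a little, about halfway at most, never driven solid. Let go of the screw, leave the blade standing where it is, and do not turn the other lane's screw.

Things in the scene. Friction and masses are not known exactly. Their poses are not given: they have to be found in the camera images.
- set_screw_grip (a point): Grip point of the screw to turn, on its vertical axis, 83 mm above the bench. Black knob: bar 46 mm (x) by 14 mm (y), top 7 mm above this point, on a 48 mm disc 23 mm below it; nothing else on the lane is over 76 mm high. Turns with the knob. Clockwise from above drives the shoe at the blade, 16 mm per rad; about 0.8 to 1.3 rad in all. Stiff (0.15 N m), stays where left. Fixed, 65 mm from bed middle.
- shoe: Brass plate 90 x 8 x 28 mm on springs before the blue slide that the screw moves. Origin: middle of its working face, 37 mm above the bench; y points square out of it at the blade, x along the lane. Starts 9 to 17 mm clear of the blade. From touch, further turning squeezes the springs: 0.5 N plus 0.4 N per mm, up to 8 mm (0.5 rad past touch); there it is solid and the force rises steeply.
- gauge: Loose gauge blade: steel bar 90 (x) x 12 (y) x 30 (z) mm, green tab on top to 46 mm. Origin: centre of its underside, which rests on the lane's grey bed (160 x 220 x 20 mm), 20 mm above the bench. Stands on edge between shoe and aluminium fence, 0.5 mm off the fence, parallel to the shoe. About 70 g.
- idle_screw (a joint): Screw of the other, like-looking lane, which has a small amber vial and no blade in it; angle in rad, 0 at the start, growing clockwise seen from above. To be left alone.

How it is judged:
By the outcome, as a careful person would: the job done as asked, in the order asked, and still so for the second after the job is handed in, with the robot touching nothing.
It also fails if it takes over 32 s, if anything falls off the work surface, if the arm or the gripper's body presses on something with over 40 N, if the wrist force passes 120 N, or if a joint passes its speed limit or range.

## Working session

There is one attempt and no reset: what is moved stays moved. The work goes in short steps, Python scripts to look and compute and a tool call to move; the robot and the scene stay as the last step left them, time stands still between calls to the robot, and variables do not carry over. Pictures are saved under pics/ and viewed, and the job is handed in when it is done.

Besides the shell and the picture viewer there is one more tool, called after "Call:" as a command line: name --pt "numbers of a row" for each row, then --argument value for the rest. send_rows: Moves the arm, as the interface text tells. Its arguments: {"type":"object","properties":{"steps":{"type":"array","items":{"type":"array","items":{"type":"number"}}},"squeeze":{"type":"number"}},"required":["steps"]}

```bash
mkdir -p pics; python3 - <<'E'
from cell import arm, imaging
import cv2
s=arm.observe();print(s)
for n in ["top","scene","wrist"]:
    im=imaging.get_image(n);cv2.imwrite(f"pics/{n}0.png",im);print(n,imaging.camera_params(n))
E
```

```text
{'clock': 0.0, 'joints': array([-1.31360333,  0.43523358,  0.02499041,  1.5740956 , -0.01157592,
        1.1339933 , -0.07510516]), 'dq': array([-2.20389507e-03,  1.64968964e-05, -1.10486158e-03,  1.21793854e-03,
        2.44863087e-03, -6.51371342e-04, -4.48876786e-04]), 'joint_efforts': array([ 1.05096733e-03, -6.67829990e+01,  9.85040590e-01, -3.14458752e+01,
       -6.07070443e-02,  4.26604156e-02,  1.38441551e-04]), 'position': array([0.2199309 , 0.58443561, 0.19863921]), 'ee_rot': array([-1.359296  , -0.93930043,  0.94127838]), 'force': array([-0.02856961, -0.05524913,  0.3829964 ]), 'ft_torque': array([ 0.00657323, -0.06145081, -0.02104698]), 'width': 0.9991471308253249}
top {'camera_matrix': array([[434.18026793,   0.        , 266.5617892 ],
       [  0.        , 434.18026793, 187.70559184],
       [  0.        ,   0.        ,   1.        ]]), 'position': array([ 3.90380021e-01, -3.83236531e-04,  1.09516243e+00]), 'orientation': array([-2.15191267,  2.11427543, -0.15882134])}
scene {'camera_matrix': array([[486.73630132,   0.        , 248.99524011],
       [  0.        , 486.73630132, 189.39695354],
       [  0.        ,   0.        ,   1.        ]]), 'position': array([ 1.39593314, -0.02074659,  0.6714667 ]), 'orientation': array([-1.61543882, -1.61986859,  0.85231146])}
wrist {'camera_matrix': array([[297.31863964,   0.        , 258.40634668],
       [  0.        , 297.31863964, 190.3902703 ],
       [  0.        ,   0.        ,   1.        ]]), 'mount': array([[ 9.99999617e-01,  7.15615697e-04,  5.04831483e-04,
         1.37528285e-04],
       [-3.01649227e-04, -2.59718620e-01,  9.65684290e-01,
        -1.85394031e-01],
       [ 8.22172972e-04, -9.65684072e-01, -2.59718305e-01,
         7.08815054e-02],
       [ 0.00000000e+00,  0.00000000e+00,  0.00000000e+00,
         1.00000000e+00]])}
```

View pics/top0.png

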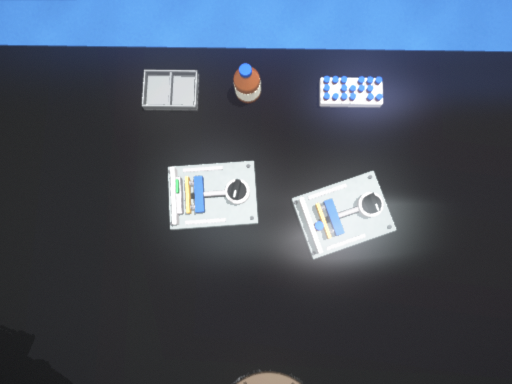

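View pics/scene0.png

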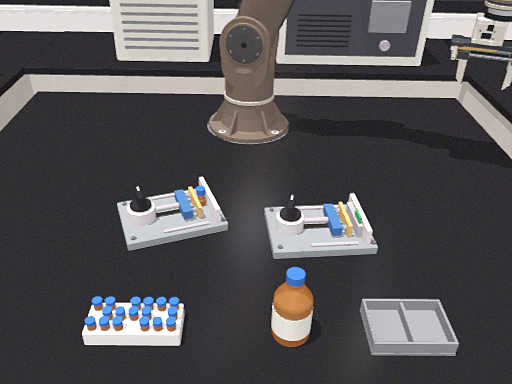

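View pics/wrist0.png

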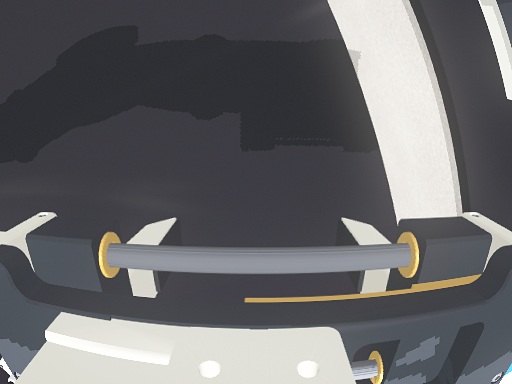

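The green tab is in the left lane in the top view (bed around px 212,195; knob at 237,190; tab at 178,187). Next I'll zoom in and measure.

```bash
cat > h.py <<'E'
import numpy as np,cv2
from scipy.spatial.transform import Rotation as R
from cell import arm,imaging
def plane(name,uv,z):
    p=imaging.camera_params(name);K=p["camera_matrix"];Rm=R.from_rotvec(p["orientation"]).as_matrix();c=p["position"]
    d=Rm@np.linalg.inv(K)@np.array([uv[0],uv[1],1.]);return c+d*(z-c[2])/d[2]
def proj(name,X):
    p=imaging.camera_params(name);K=p["camera_matrix"];Rm=R.from_rotvec(p["orientation"]).as_matrix();q=K@Rm.T@(np.array(X)-p["position"]);return q[:2]/q[2]
def wproj(X,s):
    p=imaging.camera_params("wrist");M=p["mount"];K=p["camera_matrix"];T=R.from_rotvec(s["ee_rot"]).as_matrix()
    t=T.T@(np.array(X)-s["position"]);c=M[:3,:3].T@(t-M[:3,3]);th=np.arctan2(np.hypot(c[0],c[1]),c[2]);ph=np.arctan2(c[1],c[0])
    return np.array([K[0,2]+K[0,0]*th*np.cos(ph),K[1,2]+K[0,0]*th*np.sin(ph)])
def wplane(uv,z,s):
    p=imaging.camera_params("wrist");M=p["mount"];K=p["camera_matrix"];T=R.from_rotvec(s["ee_rot"]).as_matrix()
    d=np.array([uv[0]-K[0,2],uv[1]-K[1,2]]);r=np.hypot(*d);th=r/K[0,0]
    c=np.array([*(d/r*np.sin(th)),np.cos(th)]);w=T@M[:3,:3]@c;o=s["position"]+T@M[:3,3];return o+w*(z-o[2])/w[2]
E
python3 - <<'E'
from h import *
im=cv2.imread("pics/top0.png")
c=im[150:240,155:270];cv2.imwrite("pics/topz.png",cv2.resize(c,None,fx=6.5,fy=6.5,interpolation=cv2.INTER_CUBIC))
im=cv2.imread("pics/scene0.png")
c=im[185:265,255:385];cv2.imwrite("pics/scz.png",cv2.resize(c,None,fx=6,fy=6,interpolation=cv2.INTER_CUBIC))
T=R.from_rotvec(arm.observe()["ee_rot"]).as_matrix();print(T)
E
```

```text
[[ 3.52144719e-01 -3.32326037e-04 -9.35945504e-01]
 [ 9.35944798e-01 -1.15344579e-03  3.52144863e-01]
 [-1.19658931e-03 -9.99999280e-01 -9.51410177e-05]]
```

View pics/topz.png

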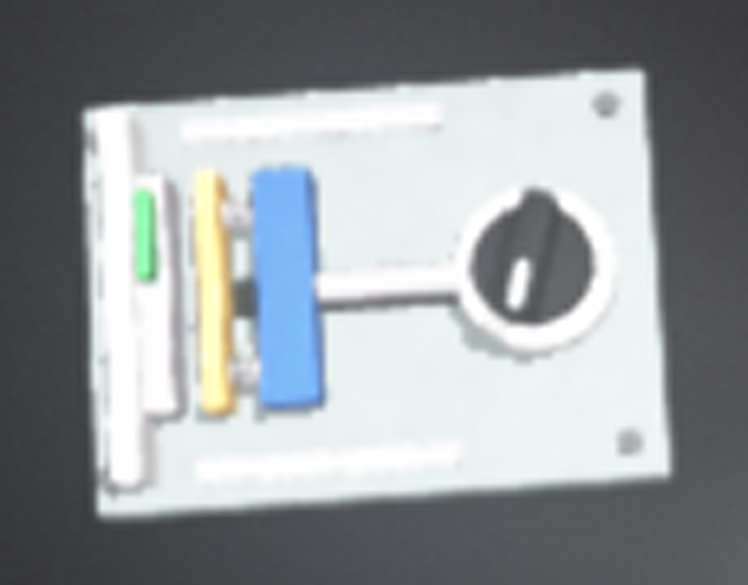

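View pics/scz.png

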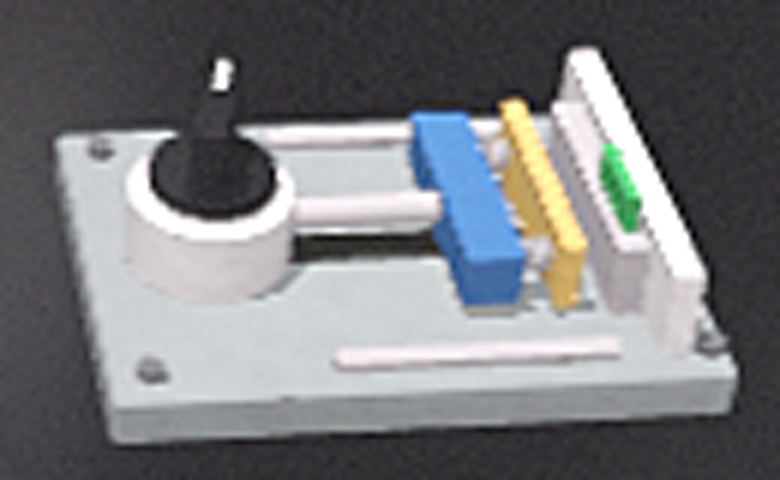

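```bash
python3 - <<'E'
from h import *
f=lambda u,v:(155+(u+.5)/6.5-.5,150+(v+.5)/6.5-.5)
P=[plane("top",f(*q),.02) for q in [(82,107),(640,68),(672,476),(98,520)]]
for p in P: print(p.round(4))
print([np.linalg.norm(P[i]-P[i-1]).round(4) for i in range(4)])
ctr=np.mean(P,0);d=(P[1]+P[2]-P[0]-P[3])[:2];d/=np.linalg.norm(d);print("ctr",ctr,"axis to knob deg",np.degrees(np.arctan2(d[1],d[0])),"pred",ctr[:2]+.065*d)
for z,q in [(.06,(533,262)),(.09,(538,190)),(.09,(517,283)),(.09,(520,262)),(.09,(513,305))]: print(z,q,plane("top",f(*q),z).round(4))
# shoe top z=.051, gauge top face .05
for z,q in [(.051,(232,290)),(.05,(160,240)),(.051,(206,170)),(.051,(232,410))]: print(z,plane("top",f(*q),z).round(4))
g=np.array([*(ctr[:2]+.065*d),.083]);
print(proj("top",g),proj("scene",g),proj("scene",g+[0,0,.007]))
im=cv2.imread("pics/top0.png")
c=im[165:215,215:260];cv2.imwrite("pics/topk.png",cv2.resize(c,None,fx=12,fy=12,interpolation=cv2.INTER_CUBIC))
im=cv2.imread("pics/scene0.png")
c=im[185:245,265:315];cv2.imwrite("pics/sck.png",cv2.resize(c,None,fx=10,fy=10,interpolation=cv2.INTER_CUBIC))
E
```

```text
[0.6148 0.266  0.02  ]
[0.6338 0.0487 0.02  ]
[0.475  0.0328 0.02  ]
[0.4544 0.2511 0.02  ]
[np.float64(0.1611), np.float64(0.2181), np.float64(0.1596), np.float64(0.2192)]
ctr [0.54449394 0.14963801 0.02      ] axis to knob deg -84.79132424859796 pred [0.55039485 0.08490642]
0.06 (533, 262) [0.5504 0.0849 0.06  ]
0.09 (538, 190) [0.5722 0.0814 0.09  ]
0.09 (517, 283) [0.538 0.088 0.09 ]
0.09 (520, 262) [0.5457 0.0871 0.09  ]
0.09 (513, 305) [0.53   0.0892 0.09  ]
0.051 [0.5393 0.1982 0.051 ]
0.05 [0.5579 0.2263 0.05  ]
0.051 [0.5848 0.2101 0.051 ]
0.051 [0.4942 0.1961 0.051 ]
[235.8292032  188.38841243] [290.11208281 202.5613835 ] [290.33206791 199.84161329]
```

View pics/topk.png

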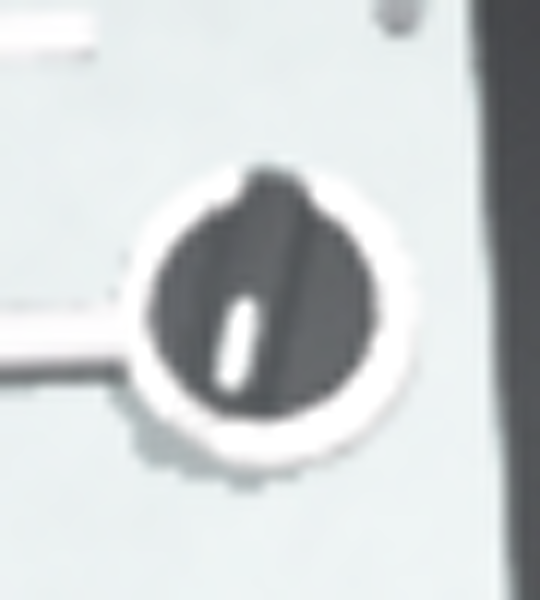

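View pics/sck.png

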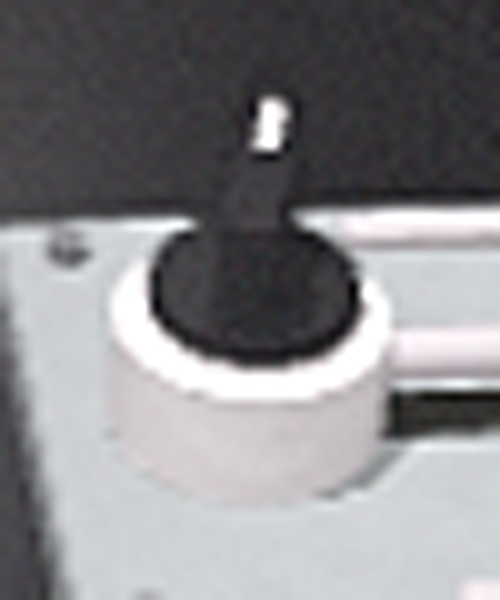

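Call:
send_rows --squeeze 20 --pt "1 -3.5 0 -4.8 0" --pt "1 -7 0 -9.7 -0.05" --pt "1 -10.5 0 -14.5 -0.1" --pt "1 -14 0 -19.4 -0.15" --pt "1 -17.5 0 -24.2 -0.15" --pt "1 -21 0 -29.1 -0.15" --pt "1 -24.6 0 -34 -0.15" --pt "1 -28.1 0 -38.8 -0.15" --pt "1 -31.6 0 -43.6 -0.15" --pt "1 -35.1 0 -48.5 -0.15" --pt "1 -35.1 0 -48.5 -0.15" --pt "1 -35.1 0 -48.5 -0.15" --pt "1 -35.1 0 -48.5 -0.15"

```text
clock: 1.78
position: [0.5497, 0.0873, 0.1993]
ee_rot: [-1.299, -1.055, 1.055]
force: [-0.8, -0.2, -0.1]
width: 1.001
```

```bash
python3 - <<'E'
from h import *
s=arm.observe();im=imaging.get_image("wrist");cv2.imwrite("pics/w1.png",im);cv2.imwrite("pics/w1z.png",cv2.resize(im,(768,576),interpolation=cv2.INTER_CUBIC))
T=R.from_rotvec(s["ee_rot"]).as_matrix();print(s["clock"],s["position"],T.round(4),s["joints"])
g=[.5504,.0849,.083];print(wproj(g,s))
E
```

```text
1.775 [0.54967318 0.08725796 0.19928825] [[ 2.060e-01 -6.000e-04 -9.785e-01]
 [ 9.785e-01  6.000e-04  2.060e-01]
 [ 4.000e-04 -1.000e+00  7.000e-04]] [-0.43316556  0.32376503  0.23770316  1.7568935  -0.08622731  1.07150865
  1.19728799]
[255.84580992 182.03916199]
```

View pics/w1z.png

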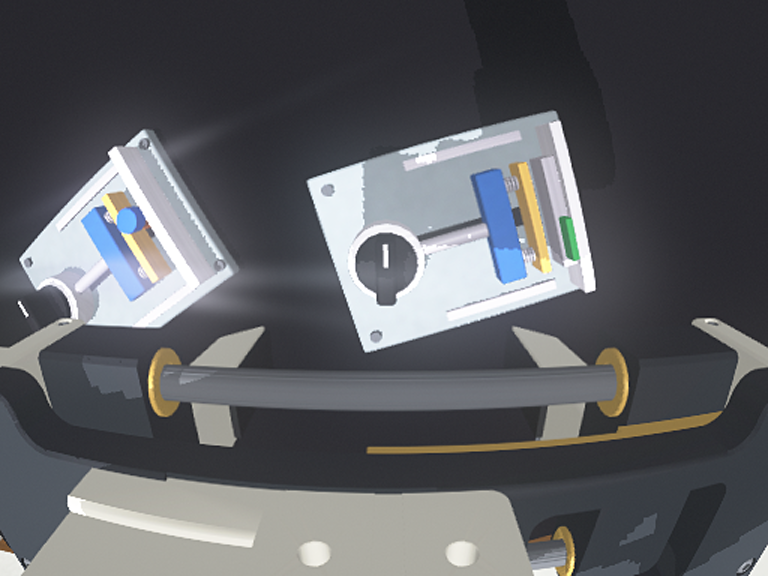

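The wrist view (768-px picture) shows the knob at about (386,262), with its bar nearly vertical in the image, so it lies along the tool's z. The shoe is at (530,215) and the blade at (560,215). I'll measure these next.

```bash
python3 - <<'E'
from h import *
im=cv2.imread("pics/w1.png")
cv2.imwrite("pics/w1k.png",cv2.resize(im[140:210,220:300],None,fx=8,fy=8,interpolation=cv2.INTER_CUBIC))
cv2.imwrite("pics/w1g.png",cv2.resize(im[85:205,305:400],None,fx=5,fy=5,interpolation=cv2.INTER_CUBIC))
E
```

```text
(no output)
```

View pics/w1k.png

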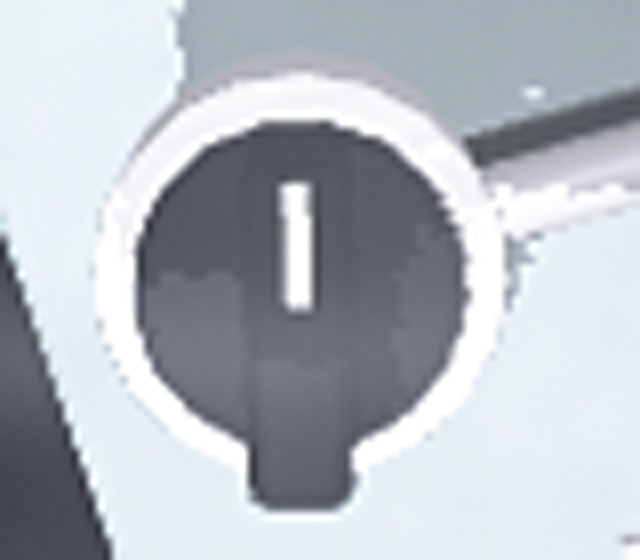

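View pics/w1g.png

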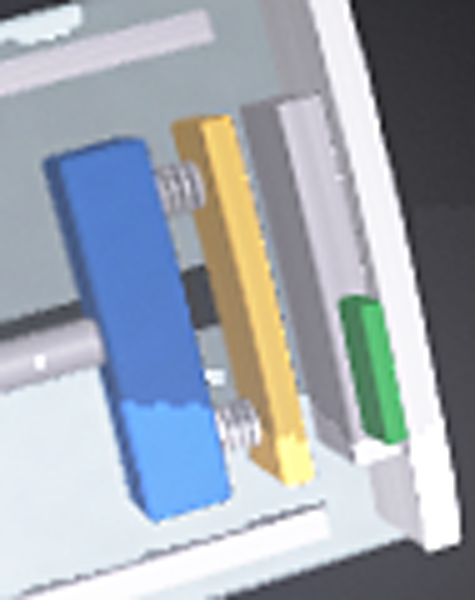

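```bash
python3 - <<'E'
from h import *
s=arm.observe()
def k(u,v,z): return wplane((220+(u+.5)/8-.5,140+(v+.5)/8-.5),z,s)
def g(u,v,z): return wplane((305+(u+.5)/5-.5,85+(v+.5)/5-.5),z,s)
a,b=k(295,187,.09),k(298,310,.09);d=a-b;print("mark",a,b,np.degrees(np.arctan2(-d[1],-d[0])))
e=k(301,508,.09);print("end",e, "disc ctr",k(302,290,.06),"ring",k(301,280,.06))
# bar centre = end + 23mm along
print("bar centre from end+23mm", (e+.023*np.array([-np.cos(np.radians(12)),np.sin(np.radians(12)),0])))
# lane dir
A,B=g(233,117,.051),g(312,480,.051);C,D=g(278,97,.05),g(355,458,.05);E,F=g(172,122,.051),g(278,483,.051)
n=(B-A)[:2];print("len",np.linalg.norm(n),np.linalg.norm((D-C)[:2]));n/=np.linalg.norm(n);print("ang",np.degrees(np.arctan2(n[1],n[0])),np.degrees(np.arctan2(*(D-C)[:2][::-1])))
nn=np.array([-n[1],n[0]])
print("gap",[(nn@(x-A)[:2]).round(4) for x in (C,D,E,F)])
G,H=g(148,140,.055),g(230,498,.055);print([(nn@(x-A)[:2]).round(4) for x in (G,H)],A,B)
E
```

```text
mark [0.52970726 0.08991739 0.09      ] [0.54529301 0.08701789 0.09      ] -10.53857967946723
end [0.5711481  0.08196114 0.09      ] disc ctr [0.5491922  0.08662673 0.06      ] ring [0.54776584 0.08678425 0.06      ]
bar centre from end+23mm [0.54865071 0.08674311 0.09      ]
len 0.0889624518340922 0.0889922761679702
ang 4.358353802829986 4.391401794368163
gap [np.float64(0.0124), np.float64(0.0124), np.float64(-0.0146), np.float64(-0.0087)]
[np.float64(-0.0222), np.float64(-0.0223)] [0.49453341 0.20787215 0.051     ] [0.5832386  0.21463279 0.051     ]
```

Call:
send_rows --squeeze 40 --pt "1 -0.1 2.5 0 0.01" --pt "1 -0.1 5.5 0 0.01" --pt "1 -0.1 8.5 0 0.01" --pt "1 -0.1 11 0 0.01" --pt "1 -0.1 12.8 0 0.01" --pt "1 -0.1 13.3 0 0.01" --pt "1 -0.1 13.3 0 0.01" --pt "0.4 -0.1 13.3 0 0.01" --pt "0.4 -0.1 13.3 0 0.01"

```text
clock: 2.95
position: [0.5506, 0.0849, 0.0671]
ee_rot: [-1.306, -1.047, 1.045]
force: [-0.3, -0.1, -0.0]
width: 0.831
```

```bash
python3 - <<'E'
from h import *
s=arm.observe();im=imaging.get_image("wrist");cv2.imwrite("pics/w2.png",im);cv2.imwrite("pics/w2z.png",cv2.resize(im,(768,576),interpolation=cv2.INTER_CUBIC))
print(s["clock"],s["position"],s["force"],s["ft_torque"],s["width"])
E
```

```text
2.95 [0.55062777 0.08489115 0.06714283] [-0.25552451 -0.12195545 -0.01323949] [-0.00280219 -0.0301469  -0.02365855] 0.8310377510752648
```

View pics/w2z.png

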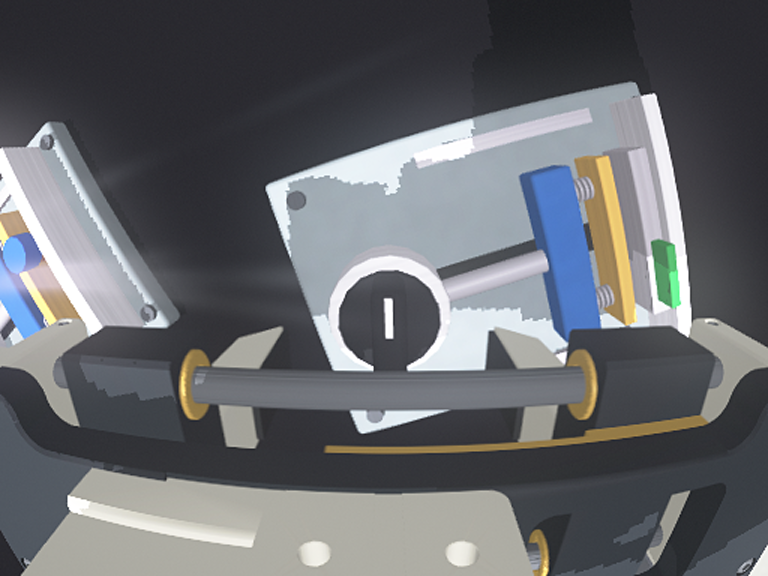

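```bash
python3 - <<'E'
from h import *
s=arm.observe();im=cv2.imread("pics/w2.png");T=R.from_rotvec(s["ee_rot"]).as_matrix();print(s["position"])
c=im[190:240,235:285];m=(c.min(2)>200).astype(np.uint8);n,l,st,ce=cv2.connectedComponentsWithStats(m)
for i in range(1,n):
    if st[i][4]>25: print(st[i],ce[i]+[235,190])
    if 25<st[i][4]<400:
        v,u=np.nonzero(l==i);P=np.array([wplane((a+235,b+190),.09,s) for a,b in zip(u,v)]);Q=(P-s["position"])@T
        print("tool mm",Q.mean(0)*1e3,np.linalg.norm(np.ptp(P,0)), "slope",np.polyfit(Q[:,2],Q[:,0],1))
E
```

```text
[0.55060015 0.08482119 0.06702786]
[ 21   9   6  27 135] [258.95555556 211.81481481]
tool mm [  0.72167266 -22.98544954  14.3002577 ] 0.01708852712410761 slope [-0.01579637  0.00094756]
```

Call:
send_rows --squeeze 40 --pt "0.4 0.05 0 0.1 0" --pt "0.2 0.05 0 0.1 0" --pt "0.1 0.05 0 0.1 0" --pt "0.1 0.05 0 0.1 0" --pt "0.1 0.05 0 0.1 0" --pt "0 0.05 0 0.1 0" --pt "0 0.05 0 0.1 0" --pt "0 0.05 0 0.1 0"

```text
clock: 4.0
position: [0.5493, 0.0854, 0.0664]
ee_rot: [-1.305, -1.046, 1.046]
force: [-0.3, -0.0, -0.3]
width: 0.005
```

```bash
python3 - <<'E'
from h import *
s=arm.observe();T=R.from_rotvec(s["ee_rot"]).as_matrix()
print(s["clock"],s["position"],s["force"],T.T@s["force"],s["ft_torque"],s["width"],np.degrees(np.arctan2(T[1,0],T[0,0])))
E
```

```text
4.0 [0.54932536 0.08541482 0.06643784] [-0.30020332 -0.01977495 -0.25388762] [-0.08478697  0.25388179  0.28866453] [ 0.04892902  0.00354005 -0.05122146] 0.004567697045630018 77.40231397286942
```

The jaws closed to 0.005 where the 14 mm bar should have stopped them at about 0.15. I'll look before doing anything else.

```bash
python3 - <<'E'
from h import *
im=imaging.get_image("wrist");cv2.imwrite("pics/w3z.png",cv2.resize(im,(768,576),interpolation=cv2.INTER_CUBIC))
im=imaging.get_image("scene");cv2.imwrite("pics/s3z.png",cv2.resize(im[100:270,220:400],(720,600)[:2] if 0 else (630,595),interpolation=cv2.INTER_CUBIC))
E
```

```text
(no output)
```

View pics/w3z.png

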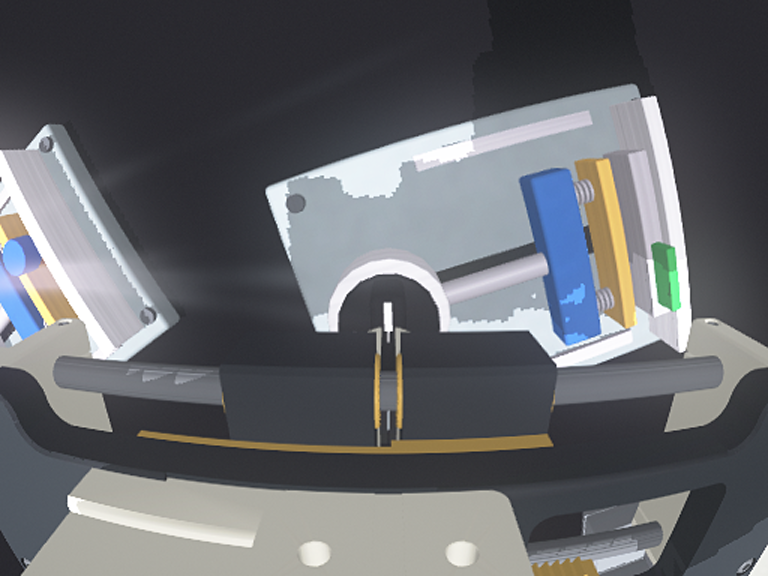

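View pics/s3z.png

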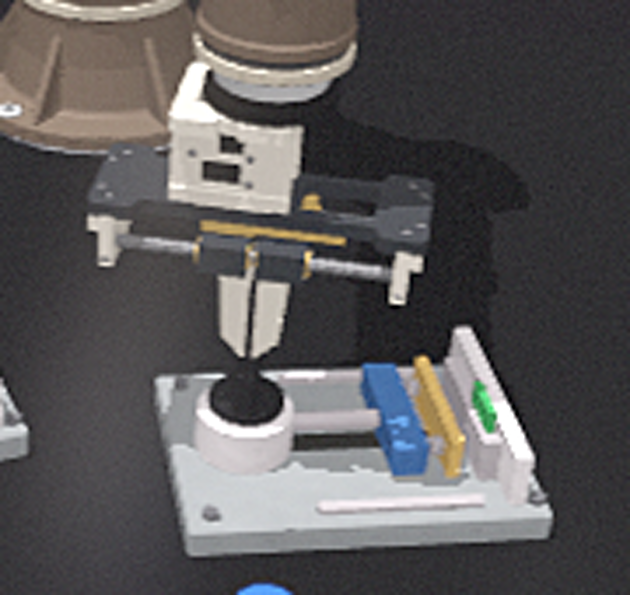

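```bash
python3 - <<'E'
from h import *
s=arm.observe();T=R.from_rotvec(s["ee_rot"]).as_matrix()
for o in [.038,.0]:
  for y in [0,-.019,-.04]:
    for z in (-.0095,0,.0095): print(o,y,z,(wproj(s["position"]+T@np.array([o,y,z]),s)*1.5).round(1))
for z in (-.0,.0095): 
  X=s["position"]+T@np.array([0,0,z]);p=proj("scene",X);print((p-[220,100])*3.5,z)
X=s["position"]+T@np.array([0,0,-.0095]);p=proj("scene",X);print((p-[220,100])*3.5)
for h in (.066,.083,.09,.1):
  print(h,(proj("scene",[.5718,.0814,h])-[220,100])*3.5,(proj("scene",[.549,.086,h])-[220,100])*3.5,(proj("scene",[.527,.09,h])-[220,100])*3.5)
E
```

```text
0.038 0 -0.0095 [469.9 350.1]
0.038 0 0 [471.2 330.7]
0.038 0 0.0095 [472.5 310.7]
0.038 -0.019 -0.0095 [477.6 368. ]
0.038 -0.019 0 [479.3 347.1]
0.038 -0.019 0.0095 [480.9 325.4]
0.038 -0.04 -0.0095 [487.8 391.8]
0.038 -0.04 0 [490.  369.2]
0.038 -0.04 0.0095 [492.2 345.4]
0.0 0 -0.0095 [386.7 350.8]
0.0 0 0 [386.7 331.2]
0.0 0 0.0095 [386.7 310.9]
0.0 -0.019 -0.0095 [386.6 369. ]
0.0 -0.019 0 [386.6 347.9]
0.0 -0.019 0.0095 [386.6 325.9]
0.0 -0.04 -0.0095 [386.5 393.6]
0.0 -0.04 0 [386.5 370.6]
0.0 -0.04 0.0095 [386.5 346.5]
[244.24488984 380.18868198] -0.0
[246.43027548 371.45515946] 0.0095
[242.02660784 389.0536692 ]
0.066 [240.48467599 402.52661514] [245.15382638 380.47974723] [248.79617639 359.95199138]
0.083 [242.33531215 379.48866116] [247.01243215 357.66898159] [250.65454059 337.35906579]
0.09 [243.10729311 369.8785269 ] [247.78755176 348.15589823] [251.42938667 327.93893185]
0.1 [244.2203833  356.02203732] [248.90497491 334.44170558] [252.54623657 314.36091175]
```

```bash
python3 - <<'E'
from h import *
im=imaging.get_image("scene");cv2.imwrite("pics/s4.png",im);cv2.imwrite("pics/s4z.png",cv2.resize(im[165:235,260:325],None,fx=8,fy=8,interpolation=cv2.INTER_CUBIC))
im=cv2.resize(cv2.imread("pics/w3z.png")[270:460,300:480],None,fx=3,fy=3,interpolation=cv2.INTER_CUBIC);cv2.imwrite("pics/w3f.png",im)
E
```

```text
(no output)
```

View pics/s4z.png

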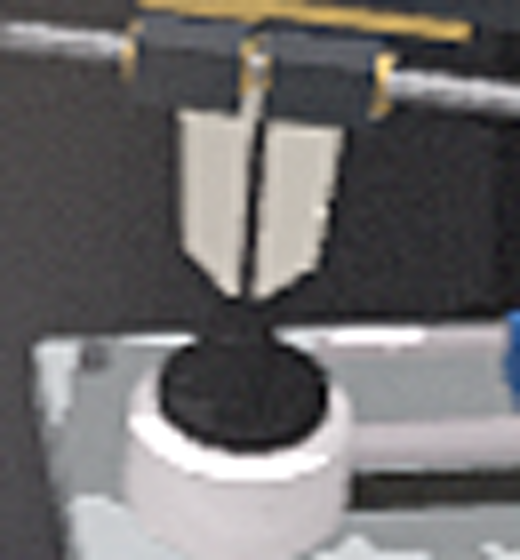

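View pics/w3f.png

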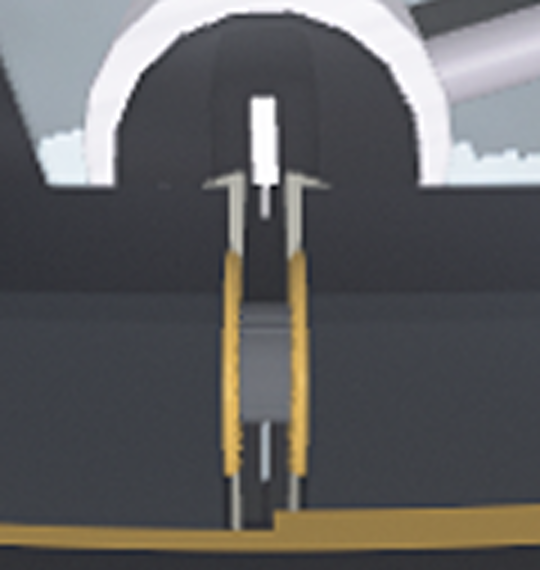

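The wrist and scene views both put the visible finger tips about 23 mm behind the reported TCP, roughly level with the top of the bar. The jaws therefore shut above it with no contact, and the wrist force is about 0. I'll reopen and descend in small steps while watching force.

Call:
send_rows --pt "0.6 0 0 0 0" --pt "0.6 0 0 0 0" --pt "0.6 0 0 0 0" --pt "0.6 0 0 0 0" --pt "0.6 0 0.6 0 0" --pt "0.6 0 1.2 0 0" --pt "0.6 0 1.6 0 0" --pt "0.6 0 1.6 0 0" --pt "0.6 0 1.6 0 0"

```text
clock: 5.28
position: [0.5494, 0.0854, 0.0505]
ee_rot: [-1.305, -1.046, 1.046]
force: [0.7, 0.6, -0.1]
width: 0.6
```

```bash
python3 - <<'E'
from h import *
s=arm.observe();print(s["position"],s["force"],s["width"],s["clock"])
im=imaging.get_image("scene");cv2.imwrite("pics/s5.png",im);cv2.imwrite("pics/s5z.png",cv2.resize(im[165:235,250:335],None,fx=8,fy=8,interpolation=cv2.INTER_CUBIC))
im=imaging.get_image("wrist");cv2.imwrite("pics/w5z.png",cv2.resize(im,(768,576),interpolation=cv2.INTER_CUBIC))
E
```

```text
[0.54943812 0.0853951  0.05049921] [ 0.69253925  0.62250668 -0.06582435] 0.6004774970168567 5.275
```

View pics/s5z.png

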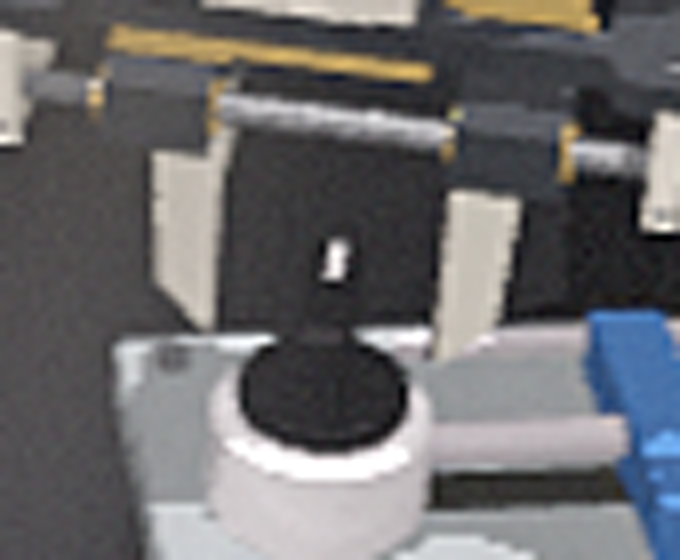

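View pics/w5z.png

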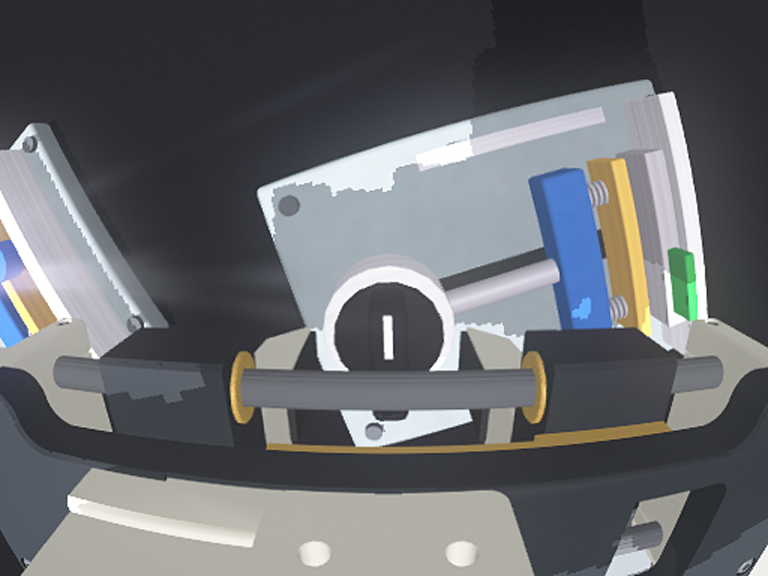

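The tips now straddle the bar, with the mark centred at (388,337) and the tips at (305,330) and (473,335). I'll go 4 mm lower and close.

Call:
send_rows --squeeze 40 --pt "0.6 0 0.4 0 0" --pt "0.6 0 0.4 0 0" --pt "0.3 0 0.4 0 0" --pt "0.2 0 0.4 0 0" --pt "0.1 0 0.4 0 0" --pt "0 0 0.4 0 0" --pt "0 0 0.4 0 0" --pt "0 0 0.4 0 0"

```text
clock: 6.38
position: [0.5494, 0.0857, 0.0465]
ee_rot: [-1.305, -1.046, 1.046]
force: [0.5, 2.0, 0.2]
width: 0.148
```

```bash
python3 - <<'E'
from h import *
s=arm.observe();T=R.from_rotvec(s["ee_rot"]).as_matrix()
print(s["clock"],s["position"],T.T@s["force"],s["ft_torque"],s["width"],np.degrees(np.arctan2(T[1,0],T[0,0])),s["joints"])
E
```

```text
6.375 [0.54942509 0.08574632 0.04649059] [ 2.07756875 -0.23564747 -0.07219398] [ 0.32473873 -0.08099488 -0.01735368] 0.1484396250830897 77.41676553989743 [-0.39571726  0.50233449  0.19989057  1.92110296 -0.14410665  0.731439
  1.2387419 ]
```

The grip is on the bar: 0.148, or 13.7 mm. Next I'll turn 0.6 rad clockwise (positive roll, since tool y points down) and check.

Call:
send_rows --pt "0 0 0 0 0.08" --pt "0 0 0 0 0.16" --pt "0 0 0 0 0.24" --pt "0 0 0 0 0.32" --pt "0 0 0 0 0.4" --pt "0 0 0 0 0.48" --pt "0 0 0 0 0.55" --pt "0 0 0 0 0.6" --pt "0 0 0 0 0.6" --pt "0 0 0 0 0.6"

```text
clock: 7.62
position: [0.5498, 0.0864, 0.0465]
ee_rot: [-1.489, -0.59, 0.588]
force: [2.4, 4.4, -2.7]
width: 0.15
```

```bash
python3 - <<'E'
from h import *
s=arm.observe();T=R.from_rotvec(s["ee_rot"]).as_matrix()
print(s["clock"],s["position"],T.T@s["force"],T.T@s["ft_torque"],s["width"],np.degrees(np.arctan2(T[1,0],T[0,0])))
im=imaging.get_image("wrist");cv2.imwrite("pics/w6.png",im);cv2.imwrite("pics/w6z.png",cv2.resize(im,(768,576),interpolation=cv2.INTER_CUBIC))
im=imaging.get_image("scene");cv2.imwrite("pics/s6.png",im);cv2.imwrite("pics/s6z.png",cv2.resize(im[185:255,310:385],None,fx=8,fy=8,interpolation=cv2.INTER_CUBIC))
E
```

```text
7.625 [0.54979822 0.08638685 0.04651895] [4.81348306 2.73604526 1.58303244] [ 0.41536062  0.05189757 -1.1025607 ] 0.14951047916001803 43.13357597311254
```

View pics/s6z.png

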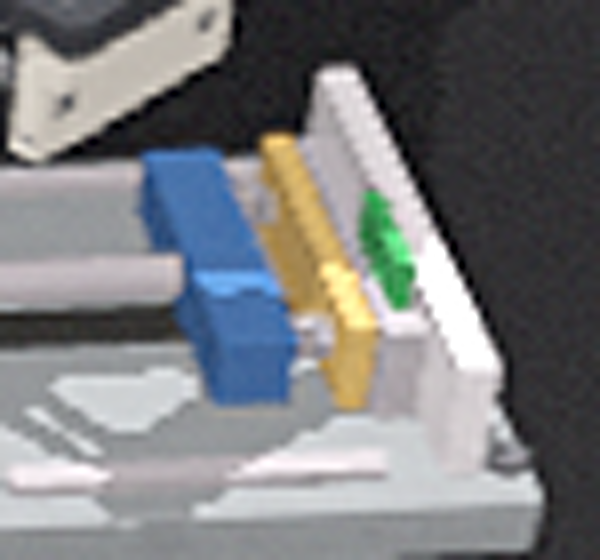

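View pics/w6z.png

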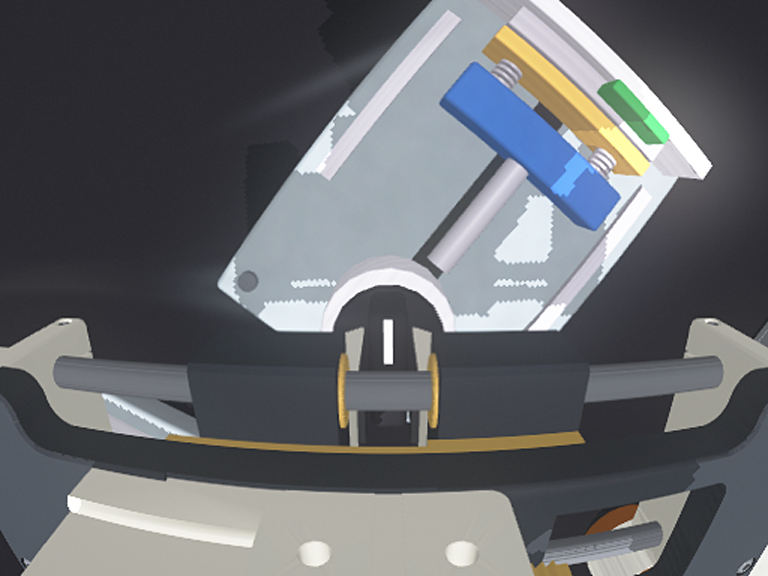

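```bash
python3 - <<'E'
from h import *
im=cv2.imread("pics/w6.png")
cv2.imwrite("pics/w6g.png",cv2.resize(im[0:160,285:480],None,fx=4,fy=3.75,interpolation=cv2.INTER_CUBIC))
cv2.imwrite("pics/w6h.png",cv2.resize(im[5:125,315:450],None,fx=5.5,fy=5,interpolation=cv2.INTER_CUBIC))
E
```

```text
(no output)
```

View pics/w6h.png

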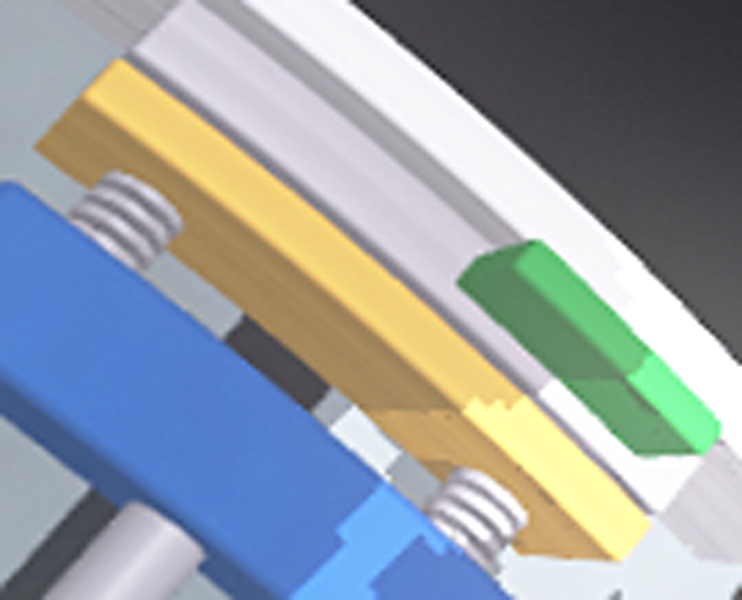

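```bash
cat > gap.py <<'E'
from h import *
def run(s,g,shoe,blade,slide,zs=.055):
    A,B=[g(*q,.051) for q in shoe];n=(B-A)[:2];print("len",np.linalg.norm(n));n/=np.linalg.norm(n);print("ang",np.degrees(np.arctan2(n[1],n[0])))
    nn=np.array([-n[1],n[0]])
    if nn[1]<0: nn=-nn
    # bed frame coordinate too
    for lab,q,z in (("blade",blade,.05),("slide",slide,zs)): print(lab,[(nn@(g(*x,z)-A)[:2]*1e3).round(2) for x in q])
    print("abs shoe",nn@A[:2]*1e3,nn@B[:2]*1e3)
E
python3 - <<'E'
from gap import *
s=arm.observe()
g=lambda u,v,z: wplane((315+(u+.5)/5.5-.5,5+(v+.5)/5-.5),z,s)
run(s,g,[(123,59),(653,523)],[(130,52),(657,513)],[(10,181),(385,483)])
E
```

```text
len 0.08887778559309771
ang 5.152424340418945
blade [np.float64(1.82), np.float64(1.93)]
slide [np.float64(-23.41), np.float64(-23.43)]
abs shoe 172.0049903577461 172.0049903577461
```

Call:
send_rows --pt "0 0 0 0 0.06" --pt "0 0 0 0 0.12" --pt "0 0 0 0 0.18" --pt "0 0 0 0 0.24" --pt "0 0 0 0 0.28" --pt "0 0 0 0 0.28" --pt "0 0 0 0 0.28"

```text
clock: 8.6
position: [0.5501, 0.0866, 0.0465]
ee_rot: [-1.538, -0.372, 0.37]
force: [3.0, 5.1, -3.5]
width: 0.145
```

```bash
python3 - <<'E'
from h import *
s=arm.observe();T=R.from_rotvec(s["ee_rot"]).as_matrix()
print(s["clock"],s["position"],T.T@s["force"],T.T@s["ft_torque"],s["width"],np.degrees(np.arctan2(T[1,0],T[0,0])))
im=imaging.get_image("wrist");cv2.imwrite("pics/w7.png",im);cv2.imwrite("pics/w7z.png",cv2.resize(im,(768,576),interpolation=cv2.INTER_CUBIC))
im=imaging.get_image("scene");cv2.imwrite("pics/s7.png",im);cv2.imwrite("pics/s7z.png",cv2.resize(im[185:255,310:385],None,fx=8,fy=8,interpolation=cv2.INTER_CUBIC))
E
```

```text
8.6 [0.55013842 0.08658801 0.04652558] [5.01049237 3.461818   3.21392534] [ 0.68710506 -0.0322303  -1.28221702] 0.14536498629842637 27.108561486616555
```

View pics/w7z.png

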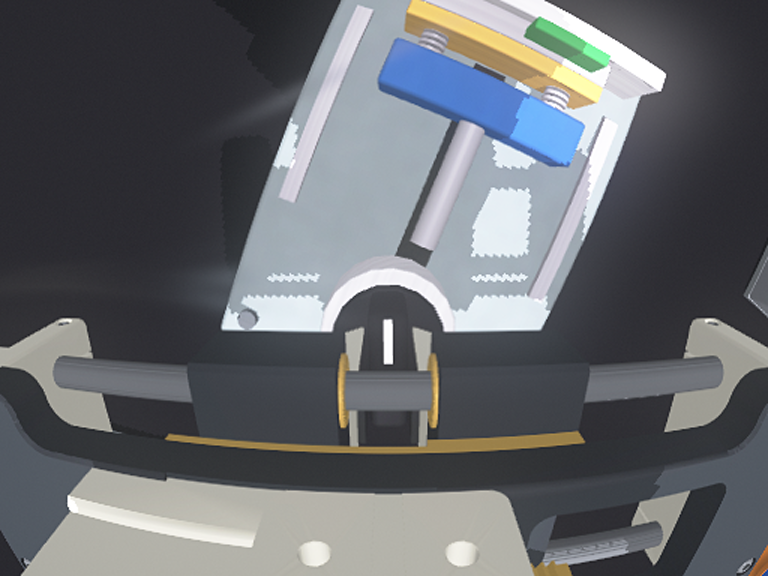

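View pics/s7z.png

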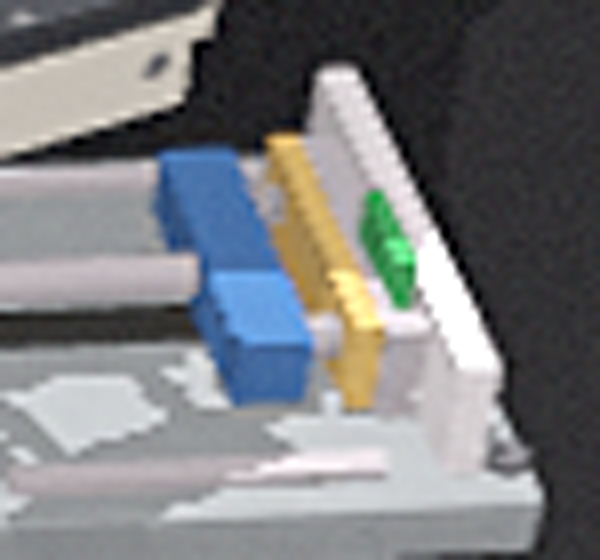

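```bash
python3 - <<'E'
from h import *
im=cv2.imread("pics/w7.png")
cv2.imwrite("pics/w7h.png",cv2.resize(im[0:115,250:410],None,fx=5,fy=5,interpolation=cv2.INTER_CUBIC))
E
```

View pics/w7h.png

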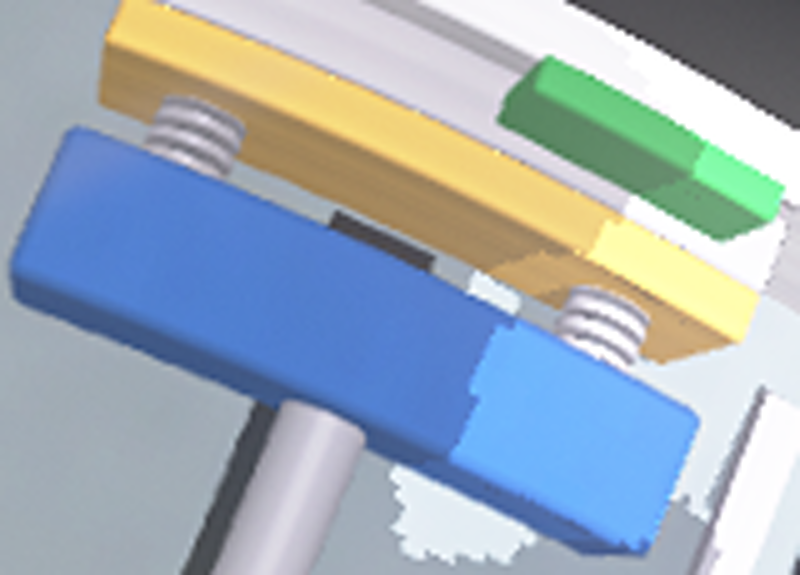

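```bash
python3 - <<'E'
from gap import *
s=arm.observe()
g=lambda u,v,z: wplane((250+(u+.5)/5-.5,(v+.5)/5-.5),z,s)
run(s,g,[(165,5),(758,295)],[(165,5),(758,295)],[(80,128),(695,408)])
g2=lambda u,v,z: wplane((315+(u+.5)/5.5-.5,5+(v+.5)/5-.5),z,s)
E
```

```text
len 0.08410287661395408
ang 4.899739079450736
blade [np.float64(0.4), np.float64(0.4)]
slide [np.float64(-20.92), np.float64(-19.85)]
abs shoe 176.39923863322886 176.39923863322886
```

The shoe is on the blade with no dark gap left. The slide-to-shoe distance has shrunk by about 2–3 mm of the 8 mm available. I'll release, lift and verify.

Call:
send_rows --pt "0.3 0 0 0 0" --pt "0.5 0 0 0 0" --pt "0.5 0 0 0 0" --pt "0.5 0 0 0 0" --pt "0.5 0 0 0 0" --pt "0.5 0 -2 0 0" --pt "0.5 0 -5 0 0" --pt "0.5 0 -9 0 0" --pt "0.5 0 -13 0 0" --pt "0.5 0 -15 0 0" --pt "0.5 0 -15 0 0" --pt "0.5 0 -15 0 0"

```text
clock: 10.2
position: [0.5487, 0.0854, 0.1955]
ee_rot: [-1.539, -0.368, 0.37]
force: [-1.1, -0.2, -0.9]
width: 0.502
```

```bash
python3 - <<'E'
from h import *
s=arm.observe();T=R.from_rotvec(s["ee_rot"]).as_matrix()
print(s["clock"],s["position"],s["force"],s["width"],np.degrees(np.arctan2(T[1,0],T[0,0])))
im=imaging.get_image("wrist");cv2.imwrite("pics/w8.png",im);cv2.imwrite("pics/w8z.png",cv2.resize(im,(768,576),interpolation=cv2.INTER_CUBIC))
im=imaging.get_image("scene");cv2.imwrite("pics/s8.png",im);cv2.imwrite("pics/s8z.png",cv2.resize(im[175:265,255:385],None,fx=6,fy=6,interpolation=cv2.INTER_CUBIC))
E
```

```text
10.2 [0.54870268 0.08542826 0.19548407] [-1.08941089 -0.21452677 -0.93447174] 0.5020333410726304 26.987967725854187
```

View pics/w8z.png

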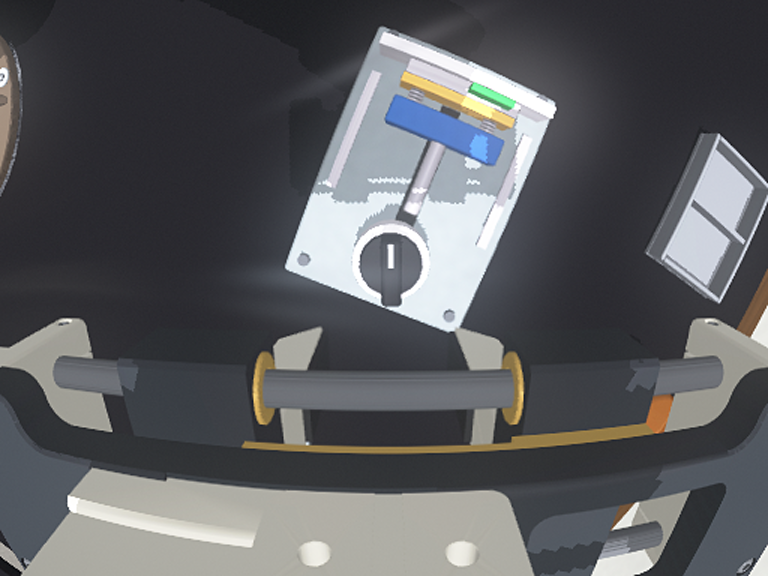

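View pics/s8z.png

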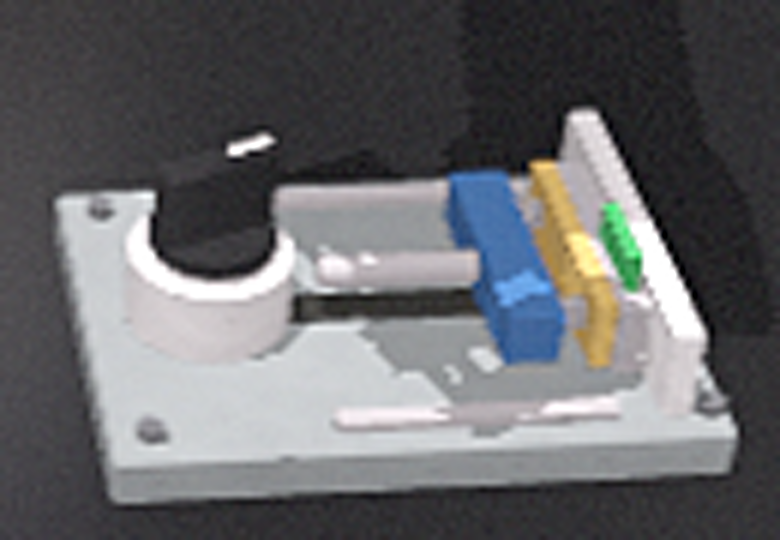

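```bash
python3 - <<'E'
from h import *
im=cv2.imread("pics/w8.png")
cv2.imwrite("pics/w8h.png",cv2.resize(im[35:125,245:380],None,fx=5.5,fy=5.5,interpolation=cv2.INTER_CUBIC))
E
```

```text
(no output)
```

View pics/w8h.png

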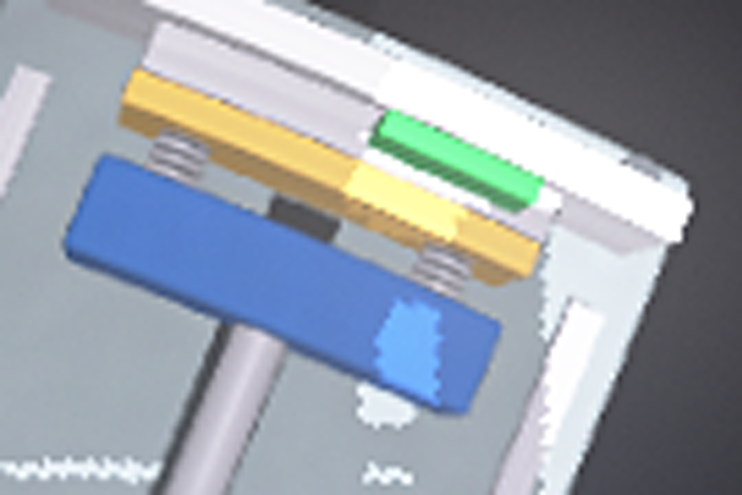

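```bash
python3 - <<'E'
from gap import *
s=arm.observe()
g=lambda u,v,z: wplane((245+(u+.5)/5.5-.5,35+(v+.5)/5.5-.5),z,s)
run(s,g,[(138,68),(540,243)],[(138,68),(540,243)],[(105,155),(498,322)])
im=imaging.get_image("top");cv2.imwrite("pics/t9.png",im)
im0=cv2.imread("pics/top0.png");d=cv2.absdiff(im,im0)[160:265,290:400].max(2);print("idle lane diff >40 px:",(d>40).sum())
cv2.imwrite("pics/t9z.png",np.hstack([cv2.resize(a[165:265,290:400],None,fx=3.5,fy=3.5,interpolation=cv2.INTER_CUBIC) for a in (im0,im)]))
E
```

```text
len 0.08844398423199866
ang 5.105133060729444
blade [np.float64(0.22), np.float64(0.22)]
slide [np.float64(-20.06), np.float64(-19.73)]
abs shoe 174.48635950380094 174.48635950380094
idle lane diff >40 px: 4278
```

View pics/t9z.png

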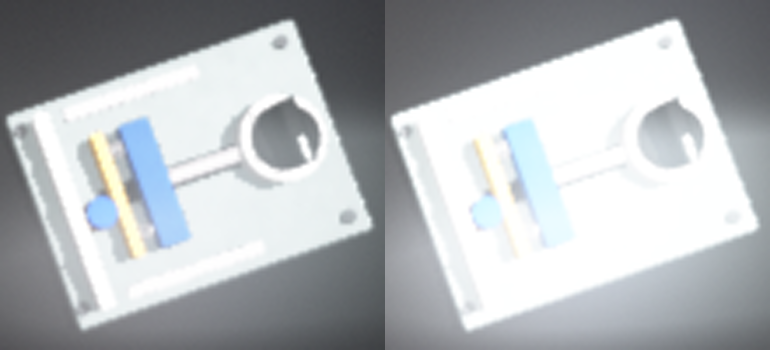

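The idle lane hasn't moved; the pixel difference is only lighting. Seen from the same height, the slide-to-shoe distance went from 22.2 to 19.9 mm, so the springs are squeezed about 2.3 mm. I'll hand it in.

```bash
python3 -c "
from cell import arm
print(arm.sign_off(), arm.observe()['clock'])"
```

```text
the job is handed in; nothing more can be done
the job is handed in; nothing more can be done
```

I turned the green-tab lane's screw about 0.88 rad clockwise, until the brass shoe rested on the blade. Then I let go of the screw, lifted the arm clear and handed the job in just after 10 s.

**Last checks**
- **Shoe on blade:** no gap is left between them in the wrist view.
- **Spring squeeze:** about 2.3 mm of the 8 mm, taken from the slide-to-shoe distance shrinking from 22.2 to 19.9 mm. The other estimates, from the scene camera, the gap measurements and a lower wrist view, ranged from about 1.8 to 3 mm. All of them are below halfway.
- **Blade:** still standing against the fence.
- **Idle lane:** its screw and vial look unchanged. The automatic picture comparison flagged many pixels there, but side by side the only difference is brighter lighting.
- **Forces:** wrist force read no more than about 7 N at the end of each move.

**What disagreed**
- **Missed first grasp:** the jaws closed just above the bar without touching it. In the pictures the fingertips end about 20 mm short of the reported tool point. I reopened, went 20 mm lower and gripped the bar properly (13.7 mm opening).
- **Remaining gap after the first turn:** the image showed 1.9 mm where the screw angle predicted 2.8 mm.

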